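Snap the retaining frame onto the specimen holder

TASK

The specimen is already lying on its spring in the specimen holder: take the loose metal retaining frame with the two upright finger tabs, set it over the holder's two hooks and press it down until both sides have clicked, so that it stays home and level by itself. Do not force it, for the hooks are brittle: once both have clicked, stop pushing and let go. Leave the other things on the bench where they are.

Things in the scene. Friction and masses are not known exactly. Their poses are not given: they have to be found in the camera images.
- station: Specimen holder, fixed to the bench. Dark steel base plate 130 x 90 x 12 mm; origin at the centre of its underside, z up, x along its length. On it a grey round well, 64 mm across, with a 40 mm steel disc specimen on a spring, between two white upright hooks. The well with hooks and specimen is screwed up or down on the base by up to 5 mm either way, which no reading shows: feel for it.
- home (a point): Nominal place of the frame's origin when home: 54 mm above the station's origin, same axes. It goes with the base only: the true height is up to 5 mm higher or lower. Home, the plate is caught under both hooks and the specimen's spring (6 N, 10 N at home) holds it up against them. Pressed on, it goes only 1.2 mm deeper, then meets the well's rim, a hard stop.
- hook_a (a point): Nominal catch of the hook at the station's -x end (x = -41, z = 66 mm; true height up to 5 mm off). Hook 15 mm wide in y, 4 mm thick, bends outward. Its nose reaches inward to x = -35 mm: flat catch face below, above it a ramp 30 degrees off vertical, back to x = -41 mm at the top, z = 78 mm. Home, the top of the frame's 12 mm plate lies under the catch.
- hook_b (a point): The like hook at the station's +x end (x = +41, z = 66 mm), mirrored. Pushing the frame past both hooks takes 8 to 13 N in all, spring included; over 32 N breaks them. It drops at the click, then rises steeply at the rim. Let go too early, the spring lifts a side that has not clicked 12 mm or more above home.
- frame: Retaining frame, loose, bare aluminium, about 90 g, lies flat, right way up; the same after a half turn. Plate 92 x 60 x 12 mm; origin at the centre of its underside, z up, x along its length. Round window 33 mm. Two upright finger tabs, 26 mm wide in x, outer faces at y = +-24 mm, z = 12 to 30 mm: pinch them from outside, closing along y. A notch 20 mm wide in each short end takes a hook.
- frame_end_a (a point): Point on the frame's underside in the bottom of the notch at its -x end (x = -38 mm, y = 0, z = 0 in the frame's axes).
- frame_end_b (a point): Point on the frame's underside in the bottom of the notch at its +x end (x = +38 mm, y = 0, z = 0 in the frame's axes).
- disc_steel: Bystander: loose steel reference disc, 40 mm diameter, 26 mm high; origin at the centre of its underside.
- disc_alu: Bystander: loose aluminium reference disc, 38 mm diameter, 18 mm high; origin at the centre of its underside.
- cup: Bystander: loose white plastic cup, 60 mm across, 48 mm high; origin at the centre of its underside.
- bottle: Bystander: loose white bottle, 60 mm across, 150 mm high; origin at the centre of its underside.
- brush: Bystander: loose hand brush, 170 mm long.
- jar: Bystander: loose amber jar with black lid, 64 mm across, 60 mm high; origin at the centre of its underside.
- file_block: Bystander: loose wooden abrasive block, 100 x 34 x 24 mm; origin at the centre of its underside.

How it is judged:
By the outcome, as a careful person would: the job done as asked, in the order asked, and still so for the second after the job is handed in, with the robot touching nothing.
It also fails if it takes over 38 s, if anything falls off the work surface, if the arm or the gripper's body presses on something with over 40 N, if the wrist force passes 120 N, or if a joint passes its speed limit or range.

ROBOT

A 7-joint arm with a two-finger parallel gripper is mounted at the origin on the work surface. World frame = base frame: x ahead of the robot, y to its left, z up, the work surface at z = 0. Lengths are in m, angles in rad, forces in N, time in s.
With the tool pointing down it reaches from about 0.425 to 0.825 m from the base axis. Payload 3.6 kg.
Tool frame: the origin (TCP) lies midway between the tips of the shut fingers; the grasp point (between the pads) lies 19 mm behind it; z points along the fingers, y is the line along which they close (so a half turn about z gives the same grasp; the last joint's range is limited). The gripper opens to 85 mm and grips with 20 to 120 N. Pads are 22 mm wide; open, the fingers measure 114 mm over their backs; the gripper's body (76 mm by 85 mm) begins 54 mm behind the grasp point. The pads swing forward as they close: fully open they stand 13 mm farther back than shut.
Start: joints at [-1.308, 0.615, -0.013, 1.423, 0.008, 1.103, -0.04], TCP at [0.185, 0.623, 0.211] pointing down, gripper open.
Joint ranges: [-3.12, 3.12], [-0.3, 2.06], [-1.34, 1.32], [0.26, 2.42], [-1.36, 4.5], [0.01, 1.98], [-2.84, 2.84]. Speed limits (rad/s): [2.79, 2.79, 3.14, 3.14, 3.14, 3.14, 3.14].

INTERFACE

Orientations are given as a unit quaternion [w, x, y, z].
In Python, from plant import manip gives the robot as it stands.
- The arm moves only by the shell command python3 -m inch 'ROWS' [FORCE]. ROWS is JSON, a list that holds one entry, the list of rows, each a list of 7 numbers: the shift along the tool's x, y, z in m, then the turn, a rotation vector about the tool's x, y, z in degrees, then the closure, from 0 (fully open) to 1 (shut). A call has 1 to 10 rows; each row shifts and turns the commanded pose from where the row before left it, along the tool's axes as they then stand; what a row does not reach is not made up. A row lasts 1/10 s, in which the tool goes at most 50 mm and 8.59 degrees, less where a joint would pass 70% of its speed; a pose out of reach is approached as far as the arm can. A call with a gripper value outside its range is refused whole. The fingers move at their own pace and stop on an object; FORCE is the grip in N (left out, the last holds). Time passes only in rows, so rows that do not move let the fingers close. It gives the time, the measured TCP pose, the force, the opening and the grip force at its end, in the units of the state.
- manip.observe(): the state, without advancing time (a new reading comes with each control period).
- manip.camera(name): name is "scene" or "top" or "wrist"; returns the picture (400x640x3 uint8, blue, green, red); there is no depth.
- manip.camera_model(name): a dict with "K" (3x3 intrinsics, pixels), "xyz" and "attitude" of the camera in the world. Camera axes: x right, y down, z forward; pixel columns grow to the right and rows downward; lengths in m; the calibration is good to about 2 mm. A picture is of the moment at which its call begins: read the wrist's pose just before it. camera_model takes no time and is no camera call; for the wrist camera it gives the pose at the moment of the call.
- manip.close_job(): hands the job in; it is judged then, once.
The state is a dict: "time_s": time; "joint_positions": joint angles; "joint_velocities": joint speeds; "tau": joint torques, N m; "tcp_pos": TCP position; "orientation": TCP orientation; "ft_force": force on the tool from outside, world axes, zero at the start; "wrist_torque": the same for the moment, N m; "width": opening from 0.0 (shut) to 1.0 (fully open); "grasp_force": force on a finger pad.
Only numpy, scipy, OpenCV 4.12 (cv2) and the standard library are available. Lean on these libraries where they do the work, as an engineer would, in place of code of your own. Each camera call takes 0.05 s, during which the arm holds its last target. There are 200 camera calls.

## Working session

There is one attempt and no reset: what is moved stays moved. The work goes in short steps, Python scripts to look and compute and a shell command to move; the robot and the scene stay as the last step left them, time stands still between calls to the robot, and variables do not carry over. Pictures are saved under pics/ and viewed, at most 10 in all, crops included, and the job is handed in when it is done.

```bash
mkdir -p pics; ls
python3 - <<'E'
from plant import manip
import cv2
s=manip.observe();print(s)
for n in("top","scene"):
    m=manip.camera_model(n);print(n,m)
    cv2.imwrite(f"pics/{n}0.png",manip.camera(n))
print(manip.camera_model("wrist"))
E
```

```text
pics
{'time_s': 0.0, 'joint_positions': array([-1.30851851,  0.6159352 , -0.0126226 ,  1.42497804,  0.00806166,
        1.10337873, -0.04039311]), 'joint_velocities': array([ 0.00144766,  0.0011839 ,  0.00046632,  0.00046866,  0.0004372 ,
       -0.00083761,  0.00083611]), 'tau': array([ 1.20614277e-04, -4.69216883e+01,  2.59133466e-01, -1.71033704e+01,
        9.92575369e-03,  9.39490157e-03,  5.84826395e-06]), 'tcp_pos': array([0.18484438, 0.62227685, 0.2099016 ]), 'orientation': array([-1.89612738e-04,  1.43857038e-01,  9.89597593e-01, -1.31152365e-03]), 'ft_force': array([-0.63051067,  0.45695797, -0.61520226]), 'wrist_torque': array([ 0.0055643 , -0.00174528, -0.01957537]), 'grasp_force': 0.0, 'width': 0.9994676378637292}
top {'K': array([[476.41077661,   0.        , 319.80923111],
       [  0.        , 476.41077661, 201.73456725],
       [  0.        ,   0.        ,   1.        ]]), 'xyz': array([0.34999568, 0.03030214, 1.2917262 ]), 'attitude': array([-0.0453262 ,  0.71078605, -0.69862721,  0.06818169])}
scene {'K': array([[389.44762583,   0.        , 319.4662384 ],
       [  0.        , 389.44762583, 199.68310894],
       [  0.        ,   0.        ,   1.        ]]), 'xyz': array([ 1.08388626, -0.15683968,  0.83319501]), 'attitude': array([-0.25009911,  0.76591344,  0.56211739, -0.18668443])}
{'K': array([[317.61455059,   0.        , 317.22325761],
       [  0.        , 317.61455059, 200.40440096],
       [  0.        ,   0.        ,   1.        ]]), 'xyz': array([0.12029296, 0.64293128, 0.37399481]), 'attitude': array([0.10829003, 0.79423176, 0.59255656, 0.07966119])}
```

View pics/top0.png

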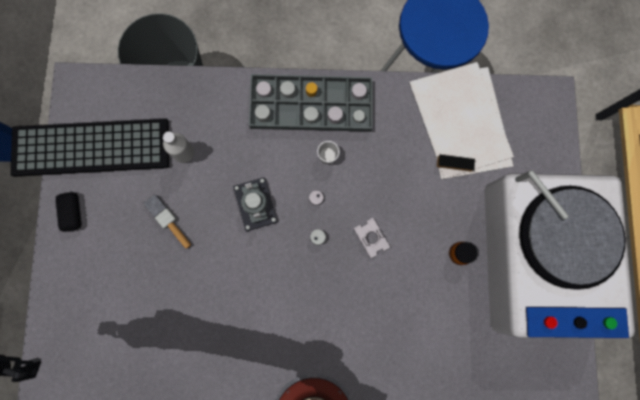

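View pics/scene0.png

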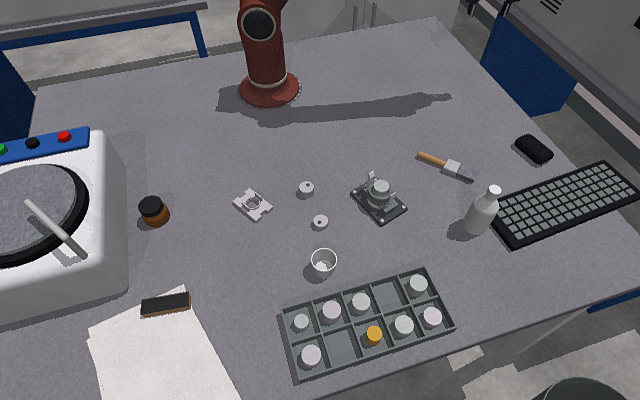

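The top view shows the station at about (255,203), tilted, and the frame at about (371,238). The discs are at (316,198) and (318,237), the cup at (329,152). Both the frame and the station are clear of the arm.

```bash
cat > h.py <<'E'
import numpy as np, cv2
from scipy.spatial.transform import Rotation as R
from plant import manip
def rot(q): return R.from_quat(np.roll(q,-1))
def plane(m,px,z):
    px=np.atleast_2d(np.asarray(px,float))
    d=np.c_[px,np.ones(len(px))]@np.linalg.inv(m["K"]).T
    d=rot(m["attitude"]).apply(d)
    return m["xyz"]+d*((z-m["xyz"][2])/d[:,2:])
def proj(m,P):
    c=rot(m["attitude"]).inv().apply(np.atleast_2d(P)-m["xyz"])@m["K"].T
    return c[:,:2]/c[:,2:]
def rect(m,mask,z):
    """biggest blob's min-area rectangle on the plane z: centre, long-axis angle deg, sizes"""
    cs,_=cv2.findContours(mask,cv2.RETR_EXTERNAL,cv2.CHAIN_APPROX_NONE)
    c=max(cs,key=cv2.contourArea)
    P=plane(m,c[:,0],z)[:,:2]
    (x,y),(w,h),a=cv2.minAreaRect((P*1000).astype(np.float32))
    if h>w: a+=90;w,h=h,w
    return (x,y),(a+90)%180-90,(w,h)
def delta(P,yaw=None,s=None):
    """shift in tool axes (m) to P, given tool y-axis current; prints"""
    s=s or manip.observe(); r=rot(s["orientation"])
    return r.inv().apply(np.asarray(P)-s["tcp_pos"])
E
python3 - <<'E'
from h import *
s=manip.observe();print(rot(s["orientation"]).as_matrix().round(3))
im=cv2.imread("pics/top0.png");m=manip.camera_model("top")
g=cv2.cvtColor(im,cv2.COLOR_BGR2GRAY)
def box(x0,y0,x1,y1,f):
    k=np.zeros_like(g);k[y0:y1,x0:x1]=f(g[y0:y1,x0:x1])*255;return k
print(g[238,340:400:4],g[203,225:290:4])
k=box(345,210,400,265,lambda a:a>125);print("frame",rect(m,k,.012))
k=box(228,170,285,238,lambda a:a<75);k=cv2.morphologyEx(k,cv2.MORPH_CLOSE,np.ones((15,15)));print("station",rect(m,k,.012))
for n,p in dict(steel=(316,198),alu=(318,237),cup=(329,152)).items(): print(n,plane(m,p,.02).round(3))
a=cv2.resize(im[160:270,220:410],None,fx=4,fy=4,interpolation=2);cv2.imwrite("pics/c1.png",a)
w=manip.camera_model("wrist");print("cam in tool",rot(s["orientation"]).inv().apply(w["xyz"]-s["tcp_pos"]), (rot(s["orientation"]).inv()*rot(w["attitude"])).as_matrix().round(3))
E
```

```text
[[-0.959  0.285 -0.001]
 [ 0.285  0.959 -0.002]
 [-0.    -0.002 -1.   ]]
[106 103 105 107 100 155 137  87 102 101 134 141 110 111 109] [107 106 108  81  80 108 173 171 168  69  63  33  54 104 109 106 111]
frame ((463.728759765625, -150.6983642578125), 30.22559356689453, (93.9693603515625, 62.16220474243164))
station ((549.32373046875, 161.72483825683594), 18.295316696166992, (130.89117431640625, 97.90647888183594))
steel [[0.567 0.001 0.02 ]]
alu [[ 0.461 -0.006  0.02 ]]
cup [[ 0.696 -0.033  0.02 ]]
cam in tool [ 0.06781046  0.00093418 -0.16395014] [[-0.    -0.964 -0.266]
 [ 1.    -0.     0.   ]
 [-0.001 -0.266  0.964]]
```

View pics/c1.png

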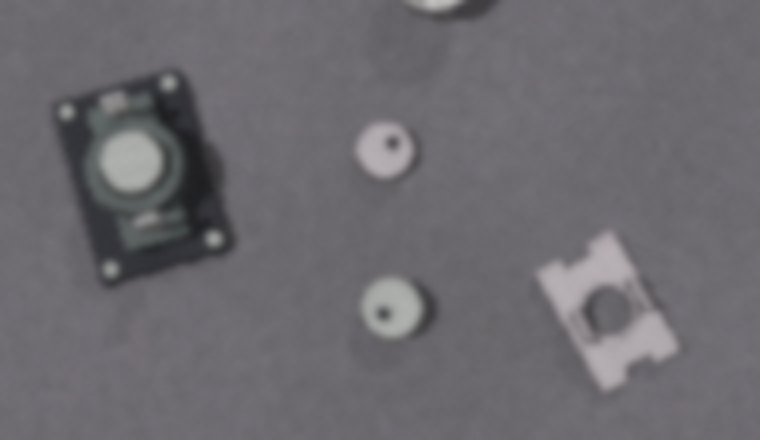

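The crop confirms two things. The frame is lying flat with its two tabs beside the window, and the station is at crop (140,175). I'll go over the station, turning the tool, for a closer look.

```bash
python3 -m inch '[[[-0.037,-0.026,0,0,0,0,0],[-0.037,-0.026,0,0,0,0,0],[-0.037,-0.026,0,0,0,0,0],[-0.037,-0.026,0,0,0,0,0],[-0.037,-0.026,0,0,0,0,0],[-0.037,-0.026,0,0,0,0,0],[-0.037,-0.026,0,0,0,0,0]]]'
python3 -m inch '[[[-0.037,-0.026,0,0,0,0,0],[-0.037,-0.026,0,0,0,0,0],[-0.037,-0.026,0,0,0,0,0],[-0.037,-0.026,0,0,0,0,0],[-0.037,-0.026,0,0,0,0,0],[-0.037,-0.026,0,0,0,0,0],[0,0,0,0,0,8.1,0],[0,0,0,0,0,8.1,0]]]'
python3 -m inch '[[[0,0,0,0,0,8.1,0],[0,0,0,0,0,8.1,0],[0,0,0,0,0,8.1,0],[0,0,0,0,0,8.1,0],[0,0,0,0,0,8.1,0],[0,0,0,0,0,8.1,0],[0,0,0,0,0,8.1,0],[0,0,0,0,0,8.1,0]]]'
python3 -m inch '[[[0,0,0,0,0,8.1,0],[0,0,0,0,0,8.1,0],[0,0,0,0,0,8.1,0],[0,0,0,0,0,8.1,0],[0,0,0,0,0,8.1,0],[0,0,0,0,0,8.1,0],[0,0,0,0,0,8.1,0],[0,0,0,0,0,8.1,0],[0,0,0,0,0,0,0]]]'
python3 - <<'E'
from h import *
s=manip.observe();m=manip.camera_model("wrist");im=manip.camera("wrist")
np.savez("w1",K=m["K"],xyz=m["xyz"],attitude=m["attitude"]);cv2.imwrite("pics/w1.png",im)
print(s["time_s"],s["tcp_pos"],s["joint_positions"].round(2),rot(s["orientation"]).as_matrix().round(3),s["ft_force"])
E
```

```text
time_s: 0.8
tcp_pos: [0.3822, 0.373, 0.2108]
orientation: [-0.0, 0.144, 0.99, -0.0]
ft_force: [-0.1, 0.5, -0.7]
width: 1.0
grasp_force: 0.0
time_s: 1.6
tcp_pos: [0.5507, 0.1593, 0.2104]
orientation: [-0.0, 0.287, 0.958, -0.001]
ft_force: [-0.1, 1.5, -0.2]
width: 1.004
grasp_force: 0.0
time_s: 2.4
tcp_pos: [0.5495, 0.1621, 0.2106]
orientation: [-0.0, 0.754, 0.657, -0.001]
ft_force: [-0.4, 0.3, -1.1]
width: 1.0
grasp_force: 0.0
time_s: 3.3
tcp_pos: [0.5494, 0.1624, 0.2104]
orientation: [0.0, 0.988, 0.154, -0.001]
ft_force: [-0.2, -0.0, 0.4]
width: 1.002
grasp_force: 0.0
3.3 [0.54943535 0.16237872 0.21041156] [-0.78  0.59  0.74  1.67 -0.44  1.06 -1.16] [[ 0.953  0.304 -0.001]
 [ 0.304 -0.953 -0.001]
 [-0.002  0.    -1.   ]] [-0.22363915 -0.00058749  0.37032843]
```

View pics/w1.png

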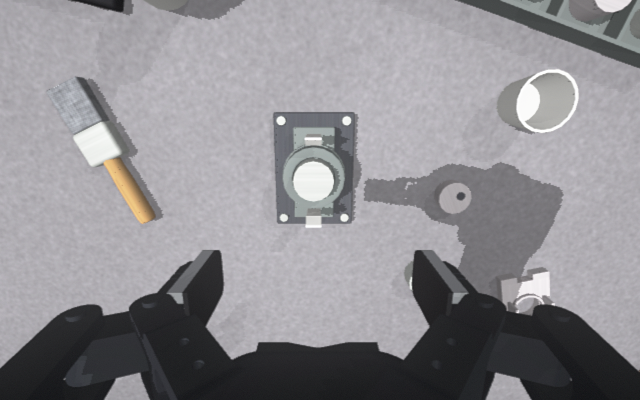

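The wrist view shows the base plate between about (273,112) and (356,223), with its four screws near (281,121), (347,121), (284,218) and (344,218). The hooks are at (313,140) and (313,218). The frame is at the lower right.

Run:
```python
from h import *
m=dict(np.load("w1.npz"));im=cv2.imread("pics/w1.png");g=cv2.cvtColor(im,cv2.COLOR_BGR2GRAY)
k=np.zeros_like(g);k[105:230,266:364]=(g[105:230,266:364]<105)*255
k=cv2.morphologyEx(k,cv2.MORPH_OPEN,np.ones((5,5)));k=cv2.morphologyEx(k,cv2.MORPH_CLOSE,np.ones((25,25)))
print("base",rect(m,k,.012))
k=np.zeros_like(g);k[105:230,266:364]=(g[105:230,266:364]>205)*255
n,_,st,c=cv2.connectedComponentsWithStats(k)
for i in range(1,n):
    if st[i,4]>15: print(st[i],c[i].round(1),plane(m,c[i],.013)[0,:2].round(4))
i=[j for j in range(1,n) if 20<st[j,4]<120 and abs(c[j,0]-314)>20];P=plane(m,c[i],.013)[:,:2];print(len(i),P.mean(0))
i=sorted(i,key=lambda j:c[j,1]);P=plane(m,c[i],.013)[:,:2];v=P[:2].mean(0)-P[2:].mean(0);print("ang",np.degrees(np.arctan2(v[1],v[0])),np.linalg.norm(v))
o=np.array([*P.mean(0),0]);R_=R.from_euler("z",np.arctan2(v[1],v[0]))
for q in([-35,-7.5,66],[-35,7.5,66],[35,7.5,66],[35,-7.5,66],[41,7.5,78],[-41,7.5,78]):print(q,proj(m,o+R_.apply(np.array(q)/1e3)).round(1))
```

```text
base ((559.2535400390625, 135.20809936523438), 17.664005279541016, (99.34928894042969, 22.428607940673828))
[277 116   8   9  58] [280.5 120.1] [0.5933 0.2201]
[343 117   8   8  58] [346.4 120.4] [0.6151 0.1507]
[304 137  18   4  63] [312.7 138.4] [0.5852 0.1802]
[ 293  161   41   41 1245] [313. 181.] [0.5388 0.1654]
[280 214   8   7  41] [283.5 217.2] [0.4857 0.1858]
[341 214   7   8  42] [344.  217.3] [0.5077 0.1166]
[305 216  17  12 177] [313.3 221.6] [0.4913 0.15  ]
4 [0.550448   0.16827959]
ang 17.65936197852942 0.1128018607889199
[-35, -7.5, 66] [[320.5 214. ]]
[-35, 7.5, 66] [[305.7 214. ]]
[35, 7.5, 66] [[305.1 144.7]]
[35, -7.5, 66] [[320.7 144.7]]
[41, 7.5, 78] [[304.5 139.4]]
[-41, 7.5, 78] [[305.4 223.6]]
```

Run:
```python
import cv2
im=cv2.imread("pics/w1.png");cv2.imwrite("pics/c2.png",cv2.resize(im[105:235,260:370],None,fx=4.5,fy=4.5,interpolation=2))
```

```text
(no output)
```

View pics/c2.png

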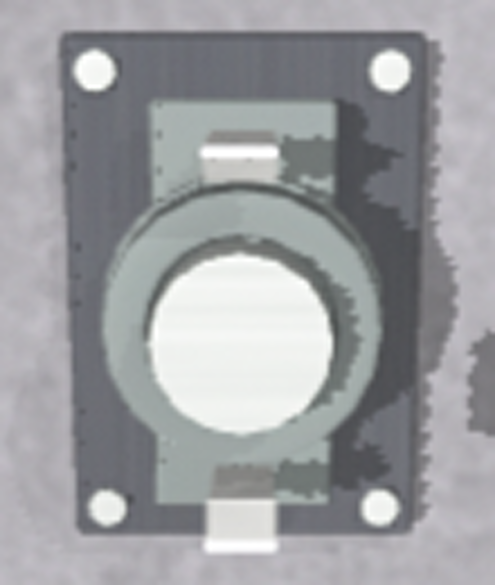

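The station is at (0.5504, 0.1683), yaw 17.7°, and the hook predictions match the picture to about 1 px. Next I'll look from above the frame.

```bash
python3 -m inch '[[[-0.022,0.034,0,0,0,0,0],[-0.022,0.034,0,0,0,0,0],[-0.022,0.034,0,0,0,0,0],[-0.022,0.034,0,0,0,0,0],[-0.022,0.034,0,0,0,0,0],[-0.022,0.034,0,0,0,0,0],[-0.022,0.034,0,0,0,-6.3,0],[-0.015,0.036,0,0,0,-6.3,0],[0,0,0,0,0,0,0]]]'
python3 -m inch '[[[0,0,0,0,0,0,0]]]' >/dev/null
python3 - <<'E'
from h import *
s=manip.observe();m=manip.camera_model("wrist");im=manip.camera("wrist")
np.savez("w2",K=m["K"],xyz=m["xyz"],attitude=m["attitude"]);cv2.imwrite("pics/w2.png",im)
print(s["time_s"],s["tcp_pos"],s["joint_positions"].round(2),rot(s["orientation"]).as_matrix().round(3),s["ft_force"])
g=cv2.cvtColor(im,cv2.COLOR_BGR2GRAY)
print(proj(m,[.4637,-.1507,.012]))
E
```

```text
time_s: 4.25
tcp_pos: [0.4748, -0.1583, 0.2123]
orientation: [0.003, 0.966, 0.257, 0.0]
ft_force: [-0.5, 0.2, 0.3]
width: 1.001
grasp_force: 0.0
4.35 [ 0.47590562 -0.15144621  0.21121468] [-0.21  0.45  0.7   1.86 -0.35  0.95 -0.4 ] [[ 0.865  0.502  0.   ]
 [ 0.502 -0.865  0.   ]
 [ 0.    -0.    -1.   ]] [ 0.99697356 -0.62889559  0.35741517]
[[312.41998061 182.01537336]]
```

View pics/w2.png

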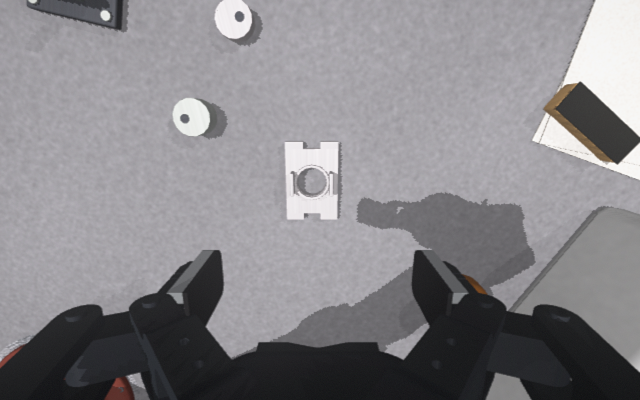

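The wrist view shows the frame squarely aligned, between about (285,142) and (340,219), with its window centre near (312,182). It is clear of other things.

Run:
```python
from h import *
m=dict(np.load("w2.npz"));im=cv2.imread("pics/w2.png");g=cv2.cvtColor(im,cv2.COLOR_BGR2GRAY)
print(g[150,278:350:3])
for t in (195,205):
    k=np.zeros_like(g);k[130:232,270:355]=(g[130:232,270:355]>t)*255
    k=cv2.morphologyEx(k,cv2.MORPH_OPEN,np.ones((3,3)))
    r=rect(m,k,.012);print(t,r)
    (x,y),a,_=r
s=manip.observe()
d=delta([x/1e3,y/1e3,.012],s=s);print("tool delta",d.round(4))
xa=rot(s["orientation"]).as_matrix()[:,0];print("tool x ang",np.degrees(np.arctan2(xa[1],xa[0])),"frame",a)
```

```text
[160 158 173 238 238 240 237 238 239 238 241 238 241 244 238 237 239 239
 238 241 169 141 168 169]
195 ((463.20404052734375, -149.25521850585938), 30.16472053527832, (91.70978546142578, 60.02211380004883))
205 ((463.761474609375, -148.9495849609375), 30.16449546813965, (90.4386215209961, 59.990257263183594))
tool delta [-0.0104 -0.0068  0.1989]
tool x ang 30.31567692345019 frame 30.16449546813965
```

```bash
python3 -m inch '[[[-0.0108,-0.0068,0,0,0,0,0],[0,0,0.045,0,0,0,0],[0,0,0.045,0,0,0,0],[0,0,0.045,0,0,0,0],[0,0,0.040,0,0,0,0],[0,0,0.018,0,0,0,0],[0,0,0.004,0,0,0,0],[0,0,0,0,0,0,0],[0,0,0,0,0,0,0]]]'
python3 - <<'E'
from h import *
print(delta([.4634,-.1491,.0113]).round(4),manip.observe()["ft_force"])
E
```

```text
time_s: 5.3
tcp_pos: [0.4647, -0.1496, 0.0151]
orientation: [0.001, 0.965, 0.262, 0.001]
ft_force: [-0.5, -0.3, 0.1]
width: 0.996
grasp_force: 0.0
[-0.0008 -0.0011  0.0038] [-0.46855725 -0.26006338  0.1218121 ]
```

```bash
python3 -m inch '[[[-0.001,-0.001,0.003,0,0,0,0.2],[0,0,0,0,0,0,0.3],[0,0,0,0,0,0,0.4],[0,0,0,0,0,0,1],[0,0,0,0,0,0,1],[0,0,0,0,0,0,1],[0,0,0,0,0,0,1]]]' 60
python3 - <<'E'
from h import *
m=manip.camera_model("wrist");im=manip.camera("wrist");cv2.imwrite("pics/w3.png",im);s=manip.observe();print(s["width"],s["grasp_force"],s["tcp_pos"],s["ft_force"])
E
```

```text
time_s: 6.0
tcp_pos: [0.4621, -0.1496, 0.0111]
orientation: [0.0, 0.965, 0.261, -0.0]
ft_force: [0.3, 0.0, -0.1]
width: -0.002
grasp_force: 0.0
-0.0014503164511663754 0.0 [ 0.46213774 -0.1496583   0.01109846] [-0.21797919 -0.53095452  0.1499915 ]
```

View pics/w3.png

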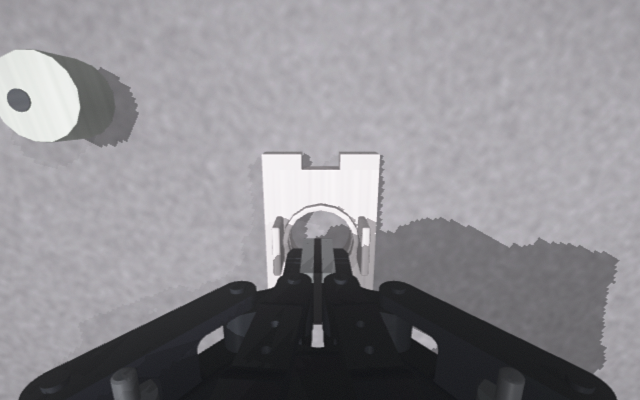

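The picture shows the shut fingers near (318,250-290), between the tabs at (278,245) and (365,245). No contact was recorded. I'll check the frame's actual place against the TCP.

Run:
```python
from h import *
m=manip.camera_model("wrist");s=manip.observe();im=cv2.imread("pics/w3.png");g=cv2.cvtColor(im,cv2.COLOR_BGR2GRAY)
print("cam",m["xyz"],"tcp px",proj(m,s["tcp_pos"]))
r=rot(s["orientation"])
Fo=np.array([.4634,-.1491,0]);F=R.from_euler("z",30.16,degrees=True)
for q in([46,30,12],[46,-30,12],[46,0,12],[38,0,12],[13,24,30],[-13,24,30],[13,24,12],[13,-24,30],[-13,-24,30],[0,0,12]):print(q,proj(m,Fo+F.apply(np.array(q)/1e3)).round(0))
print("corner pts",plane(m,[[263,152],[381,152],[321,167]],.012).round(4))
P=plane(m,[[263,152],[381,152],[321,167]],.012); print(F.inv().apply(P-Fo).round(4))
print(delta(Fo,s=s))
```

```text
cam [ 0.52066503 -0.11463766  0.17505154] tcp px [[318.92486494 239.8406372 ]]
[46, 30, 12] [[261. 154.]]
[46, -30, 12] [[378. 155.]]
[46, 0, 12] [[319. 154.]]
[38, 0, 12] [[319. 170.]]
[13, 24, 30] [[270. 227.]]
[-13, 24, 30] [[272. 276.]]
[13, 24, 12] [[275. 216.]]
[13, -24, 30] [[369. 227.]]
[-13, -24, 30] [[367. 276.]]
[0, 0, 12] [[319. 238.]]
corner pts [[ 0.4897 -0.1004  0.012 ]
 [ 0.5201 -0.1525  0.012 ]
 [ 0.498  -0.1299  0.012 ]]
[[ 0.0472  0.0289  0.012 ]
 [ 0.0473 -0.0314  0.012 ]
 [ 0.0395 -0.0008  0.012 ]]
[0.00137273 0.00015333 0.01109833]
```

The frame sits where predicted and has not moved, and the TCP is centred on it, so the fingers somehow passed the tabs. I'll lift, reopen and close in small steps to see where they meet.

```bash
python3 -m inch '[[[0,0,-0.04,0,0,0,1],[0,0,0,0,0,0,0],[0,0,0,0,0,0,0],[0,0,0,0,0,0,0],[0.001,0,0,0,0,0,0],[0.0005,0,0.036,0,0,0,0],[0,0,0.004,0,0,0,0],[0,0,0,0,0,0,0.3],[0,0,0,0,0,0,0.3]]]' 40
python3 -m inch '[[[0,0,0,0,0,0,0.4]]]'
python3 -m inch '[[[0,0,0,0,0,0,0.45]]]'
python3 - <<'E'
from h import *
im=manip.camera("wrist");cv2.imwrite("pics/w4.png",im);s=manip.observe();print(s["width"],s["grasp_force"],s["tcp_pos"],s["ft_force"])
E
```

```text
time_s: 6.95
tcp_pos: [0.4635, -0.1492, 0.0115]
orientation: [0.0, 0.965, 0.261, 0.0]
ft_force: [-0.4, -0.8, 0.4]
width: 0.704
grasp_force: 0.0
time_s: 7.05
tcp_pos: [0.464, -0.1492, 0.012]
orientation: [0.0, 0.965, 0.261, 0.001]
ft_force: [-0.2, -0.3, -0.6]
width: 0.6
grasp_force: 0.0
time_s: 7.15
tcp_pos: [0.4639, -0.1491, 0.0119]
orientation: [0.0, 0.965, 0.261, 0.001]
ft_force: [0.5, -0.7, 1.2]
width: 0.554
grasp_force: 0.0
0.5488426057516299 0.0 [ 0.46388772 -0.14898631  0.01182232] [0.49875662 0.2130498  0.19308302]
```

View pics/w4.png

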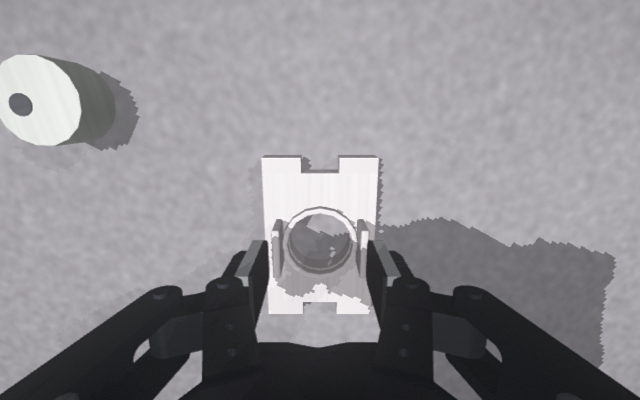

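The pads' near corners are at about (267,240) and (370,240) and seem to stand above the tabs at (278,245) and (365,245). I'll work out the tip height from that.

Run:
```python
from h import *
m=manip.camera_model("wrist");s=manip.observe();r=rot(s["orientation"])
for z in(.012,.02,.03,.035,.04,.045,.05):
    P=[s["tcp_pos"]*[1,1,0]+[0,0,z]+r.apply([x,-.0235,0]) for x in(.011,0,-.011)]
    print(z,proj(m,P).round(0).tolist())
im=cv2.imread("pics/w4.png");cv2.imwrite("pics/c4.png",cv2.resize(im[200:330,200:440],None,fx=3.3,fy=3.3,interpolation=2))
```

```text
0.012 [[276.0, 221.0], [277.0, 240.0], [277.0, 258.0]]
0.02 [[274.0, 226.0], [275.0, 246.0], [275.0, 265.0]]
0.03 [[271.0, 233.0], [272.0, 254.0], [273.0, 274.0]]
0.035 [[270.0, 237.0], [271.0, 258.0], [272.0, 279.0]]
0.04 [[268.0, 241.0], [269.0, 263.0], [270.0, 284.0]]
0.045 [[267.0, 246.0], [268.0, 268.0], [269.0, 290.0]]
0.05 [[265.0, 250.0], [266.0, 273.0], [267.0, 296.0]]
```

View pics/c4.png

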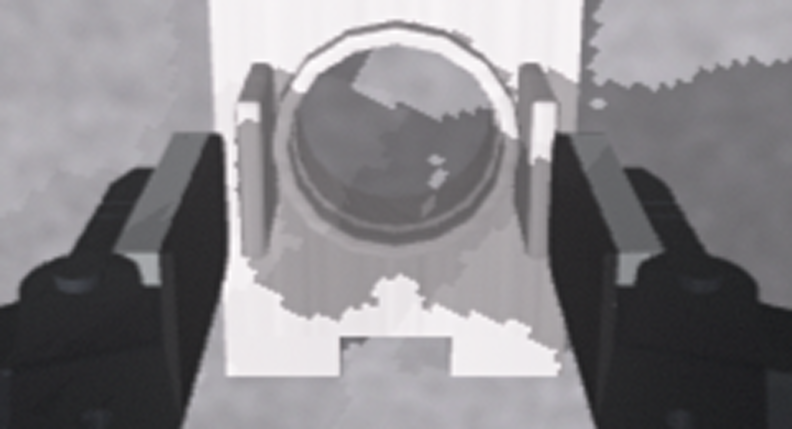

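The tips stand at z≈40 mm while the TCP reads 12 mm, so the pads passed above the tabs and the real tips are about 28 mm behind the reported TCP. I'll go lower, feeling for the plate.

```bash
python3 -m inch '[[[0,0,0,0,0,0,0.33],[0,0,0.008,0,0,0,0.33],[0,0,0.008,0,0,0,0.33],[0,0,0.002,0,0,0,0.33],[0,0,0,0,0,0,0.33]]]' 40
python3 -m inch '[[[0,0,0.002,0,0,0,0.33],[0,0,0,0,0,0,0.33]]]'
python3 - <<'E'
from h import *
m=manip.camera_model("wrist");im=manip.camera("wrist");cv2.imwrite("pics/w5.png",im);s=manip.observe();r=rot(s["orientation"])
print(s["width"],s["tcp_pos"],s["ft_force"])
y=.0425*s["width"]
for z in(.012,.016,.02,.03):print(z,proj(m,[s["tcp_pos"]*[1,1,0]+[0,0,z]+r.apply([x,sg*y,0]) for x in(.011,-.011) for sg in(-1,1)]).round(0).tolist())
cv2.imwrite("pics/c5.png",cv2.resize(im[190:330,220:420],None,fx=3.5,fy=3.5,interpolation=2))
E
```

```text
time_s: 7.7
tcp_pos: [0.4629, -0.1488, -0.0076]
orientation: [-0.0, 0.965, 0.261, -0.001]
ft_force: [-0.0, 0.2, -0.5]
width: 0.669
grasp_force: 0.0
time_s: 7.9
tcp_pos: [0.4634, -0.1489, -0.009]
orientation: [-0.0, 0.965, 0.261, -0.0]
ft_force: [-1.1, 0.3, 0.3]
width: 0.671
grasp_force: 0.0
0.6739157932602853 [ 0.46340825 -0.14890269 -0.00891901] [ 0.25320986 -0.40976469 -0.94652112]
0.012 [[260.0, 235.0], [379.0, 235.0], [262.0, 277.0], [376.0, 277.0]]
0.016 [[258.0, 239.0], [380.0, 239.0], [260.0, 281.0], [378.0, 281.0]]
0.02 [[257.0, 242.0], [382.0, 242.0], [259.0, 285.0], [379.0, 285.0]]
0.03 [[252.0, 251.0], [386.0, 251.0], [255.0, 297.0], [384.0, 297.0]]
```

View pics/c5.png

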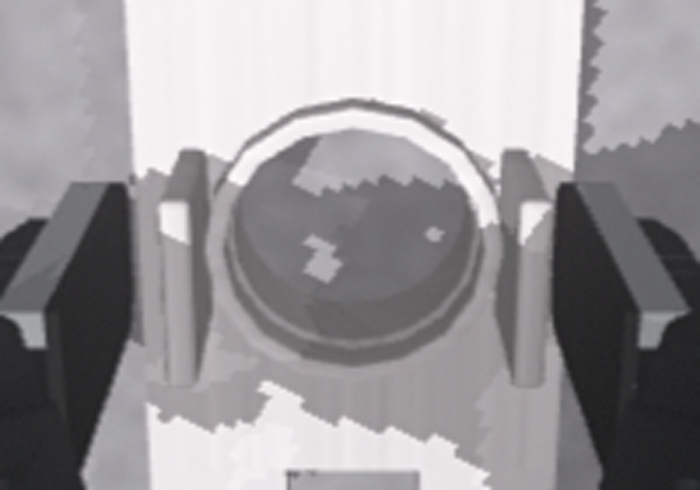

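The tip corners are at (256,242), which puts them at z≈20 mm beside the tabs. I'll go 4 mm lower and close.

```bash
python3 -m inch '[[[0,0,0.002,0,0,0,0.33],[0,0,0.002,0,0,0,0.33],[0,0,0,0,0,0,0.4],[0,0,0,0,0,0,1],[0,0,0,0,0,0,1],[0,0,0,0,0,0,1]]]' 60
python3 - <<'E'
from h import *
s=manip.observe();print(s["tcp_pos"],s["ft_force"],s["width"])
E
```

```text
time_s: 8.55
tcp_pos: [0.465, -0.1499, -0.0106]
orientation: [0.001, 0.965, 0.26, 0.002]
ft_force: [-0.7, 0.3, 18.0]
width: 0.55
grasp_force: 78.9
[ 0.46501484 -0.14986628 -0.01060765] [-0.65880921  0.33407594 18.02692952] 0.5496116191272504
```

Gripped: width 0.55, grip about 79 N. Now I'll lift and check the frame in the hand.

```bash
python3 -m inch '[[[0,0,-0.005,0,0,0,1],[0,0,-0.02,0,0,0,1],[0,0,-0.04,0,0,0,1],[0,0,-0.045,0,0,0,1],[0,0,-0.02,0,0,0,1],[0,0,0,0,0,0,1],[0,0,0,0,0,0,1]]]'
cat > hand.py <<'E'
from h import *
s=manip.observe();m=manip.camera_model("wrist");im=manip.camera("wrist");r=rot(s["orientation"])
g=cv2.cvtColor(im,cv2.COLOR_BGR2GRAY)
k=(g>205).astype(np.uint8)*255;k[:,:245]=0;k[:,400:]=0;k[:125]=0;k[215:]=0
n,l,st,_=cv2.connectedComponentsWithStats(k);i=1+st[1:,4].argmax();k=l==i
e={}
rows=np.where(k.any(1))[0];print("bbox",st[i],"t",s["time_s"])
L=[(np.where(k[y])[0][0],y) for y in range(rows[0]+8,rows[0]+45)];Rr=[(np.where(k[y])[0][-1]+1,y) for y in range(rows[0]+8,rows[0]+45)]
T=[(x,np.where(k[:,x])[0][0]) for x in range(st[i,0]+5,st[i,0]+st[i,2]-5)]
zt=s["tcp_pos"][2]+.0106+.012
def tl(p): return r.inv().apply(plane(m,np.array(p,float)-[0.5,0.5],zt)-s["tcp_pos"])
l_,r_,t=tl(L),tl(Rr),tl(T)
print("tool-frame: left y %.4f right y %.4f"%(np.median(l_[:,1]),np.median(r_[:,1])))
print("left slope deg",np.degrees(np.polyfit(l_[:,0],l_[:,1],1)[0]),"right",np.degrees(np.polyfit(r_[:,0],r_[:,1],1)[0]))
mx=np.percentile(t[:,0],80);o=t[t[:,0]>mx-.003];print("end x",np.median(o[:,0]),"end slope",np.degrees(np.polyfit(o[:,1],o[:,0],1)[0]))
nb=t[(t[:,0]<mx-.006)];print("notch x",np.median(nb[:,0]),"y",nb[:,1].min(),nb[:,1].max())
print(s["tcp_pos"],s["width"],s["ft_force"],s["grasp_force"])
cv2.imwrite("pics/hand.png",im)
E
python3 hand.py
```

```text
time_s: 9.25
tcp_pos: [0.463, -0.1482, 0.1167]
orientation: [-0.0, 0.965, 0.261, -0.0]
ft_force: [-0.7, -0.0, -1.4]
width: 0.553
grasp_force: 76.8
bbox [ 250  166  135   49 5724] t 9.25
tool-frame: left y -0.0314 right y 0.0292
left slope deg -0.2064201774258802 right -0.654941122167474
end x 0.04522023684977384 end slope -0.002765330839872286
notch x 0.03743454260599629 y -0.011218099166138343 0.008791380615931007
[ 0.46303906 -0.14818897  0.11674808] 0.5525341536386227 [-0.66945977 -0.04749184 -1.37133691] 76.82150335691404
```

The frame came up gripped and square. Now I'll carry it over the station and turn it to match.

```bash
python3 -m inch '[[[0.013,-0.0125,0,0,0,0,1],[0.026,-0.025,0,0,0,0,1],[0.031,-0.03,0,0,0,0,1],[0.031,-0.03,0,0,0,0,1],[0.031,-0.03,0,0,0,0,1],[0.031,-0.03,0,0,0,0,1],[0.031,-0.03,0,0,0,0,1],[0.026,-0.026,0,0,0,0,1],[0.015,-0.015,0,0,0,6.3,1],[0,0,0,0,0,6.3,1]]]'
python3 -m inch '[[[0,0,0,0,0,0,1],[0,0,0.015,0,0,0,1],[0,0,0.013,0,0,0,1],[0,0,0,0,0,0,1],[0,0,0,0,0,0,1]]]'
python3 - <<'E'
from h import *
s=manip.observe();print(s["tcp_pos"],s["ft_force"],R.from_matrix(rot(s["orientation"]).as_matrix()).as_matrix().round(4)[:,0],delta([.5514,.1675,s["tcp_pos"][2]]).round(4))
m=manip.camera_model("wrist");im=manip.camera("wrist");cv2.imwrite("pics/w6.png",im)
c=proj(m,[s["tcp_pos"]+[0,0,.0226]+rot(s["orientation"]).apply([x,y,0]) for x,y in((.046,-.03),(.046,.03),(.038,0))]);print(c)
g=cv2.cvtColor(im,cv2.COLOR_BGR2GRAY)
for y in range(120,210,5): print(y," ".join(f"{v:3d}" for v in g[y,284:352:3]))
E
```

```text
time_s: 10.3
tcp_pos: [0.5502, 0.1723, 0.1141]
orientation: [-0.001, 0.988, 0.155, -0.002]
ft_force: [-0.4, -0.1, -0.1]
width: 0.544
grasp_force: 76.8
time_s: 10.8
tcp_pos: [0.5508, 0.1662, 0.0883]
orientation: [0.0, 0.988, 0.153, -0.001]
ft_force: [0.8, 0.1, -0.7]
width: 0.545
grasp_force: 76.8
[0.55081503 0.16619398 0.08829656] [ 0.83639932  0.1330057  -0.6622278 ] [ 0.9531  0.3026 -0.0018] [ 0.001  -0.0011 -0.    ]
[[252.35736149 163.36171848]
 [386.48672433 163.33139282]
 [319.38282789 180.87275644]]
120 110 110 112 109 110 108 111 110 112 112 110 111 111 107 109 112 110 112 110 111 113 107 109
125 110 111 113 109 110 108 111 109 111 112 110 112 112 107 107 113 110 111 110 111 112 107 109
130 111 110 113 109 109 109 111 109 111 111 111 112 112 108 108 113 110 113 110 112 114 107 110
135 109 109 114 108 112 110 111 109 112 112 110 113 113 108 108 113 111 113 111 112 111 108 109
140 120 163 162 163 162 162 162 162 164 163 162 162 162 162 160 160 162 162 162 161 161 133  81
145 124 175 175 174 174 174 174 174 173 173 173 174 173 173 173 172 172 172 172 172 171 139  81
150 125 161 17
[... 437 characters left out ...]
  92 119 130 245 244 244 243
175 244 244 243 245 109 147 113 115 115 115 117 123 124 122 124 123 120  94 128 245 243 243 243
180 244 244 243 245 116 123 121 125 127 128 129 127 126 131 127 126 117 118 125 244 243 243 243
185 246 245 245 246 246 246 246 243 247 247 247 245 245 248 246 248 249 246 245 244 245 245 243
190 246 245 245 246 246 246 244 242 246 246 246 244 244 247 245 247 248 246 245 244 245 245 243
195 245 245 245 246 245 245 244 242 247 246 246 245 244 247 245 247 247 245 245 243 245 245 243
200 245 245 245 246 245 245 244 242 247 246 246 245 244 247 245 247 248 245 246 243 245 244 243
205 245 245 244 246 245 244 244 242 246 246 246 244 244 246 244 247 248 245 245 243 245 244 243
```

Measured on the same image, hook_b sits about 0.6 mm to tool -y of the notch centre, which agrees with the -1.1 mm from the station fix. I'll correct that and start descending.

```bash
python3 -m inch '[[[0.001,-0.0007,0,0,0,0,1],[0,0,0.008,0,0,0,1],[0,0,0.008,0,0,0,1],[0,0,0.002,0,0,0,1],[0,0,0,0,0,0,1]]]'
python3 -m inch '[[[0,0,0.002,0,0,0,1],[0,0,0.002,0,0,0,1]]]'
python3 -m inch '[[[0,0,0.002,0,0,0,1],[0,0,0,0,0,0,1]]]'
python3 - <<'E'
from h import *
s=manip.observe();print(s["tcp_pos"],s["ft_force"],s["wrist_torque"],delta([.5514,.1675,s["tcp_pos"][2]]).round(4))
m=manip.camera_model("wrist");im=manip.camera("wrist");cv2.imwrite("pics/w7.png",im)
g=cv2.cvtColor(im,cv2.COLOR_BGR2GRAY)
for y in range(140,190,3): print(y," ".join(f"{v:3d}" for v in g[y,284:352:2]))
E
```

```text
time_s: 11.35
tcp_pos: [0.5515, 0.1679, 0.0704]
orientation: [0.0, 0.988, 0.153, -0.001]
ft_force: [-0.2, 0.2, -0.9]
width: 0.545
grasp_force: 76.8
time_s: 11.55
tcp_pos: [0.5523, 0.1679, 0.0672]
orientation: [0.0, 0.988, 0.153, 0.0]
ft_force: [-0.5, 0.4, -1.1]
width: 0.548
grasp_force: 76.8
time_s: 11.75
tcp_pos: [0.552, 0.1679, 0.065]
orientation: [0.0, 0.988, 0.153, -0.0]
ft_force: [-0.4, 1.2, -0.6]
width: 0.548
grasp_force: 76.9
[0.55197384 0.16785721 0.06499157] [-0.40052497  1.17292508 -0.64026508] [-0.05077052  0.08119578 -0.01244107] [-0.0007  0.0002  0.    ]
140 111 110 114 112 110 112 111 108 111 112 111 109 112 110 112 112 113 113 112 112 111 109 109 110 112 114 112 112 113 111 114 111 112 111
143 108 103 102 102 100 103 100 101  83  90 101 100 102  85  82 100 101 101  85  83  99  99  98  83  83  90 100 103  84  83  90 102 101  83
146 161 158 164 164 164 164 164 163 162 164 163 164 164 163 163 163 163 162 161 163 162 162 162 162 161 161 162 162 161 160 162 162 162 161
149 169 173 176 174 174 173 173 173 174 174 173 173 173 174 173 173 174 173 173 172 173 171 171 171 171 17
[... 1153 characters left out ...]

176 244 244 244 244 244 237 110  92  99 129 162 199 204 203 203 204 204 204 203 203 204 206 206 207 208 152 103 129 247 244 243 244 243 244
179 244 244 244 244 244 237 114 123 122 121 121 123 127 122 123 122 124 123 122 121 121 121 121 122 120 119 118 131 246 244 243 243 243 243
182 244 244 244 244 244 241 143 136 135 135 139 141 142 141 141 141 139 137 141 142 143 142 145 144 139 140 138 138 245 243 244 243 244 244
185 246 246 244 245 246 246 247 247 247 246 243 245 247 248 247 247 247 245 245 248 248 246 247 249 249 247 246 245 245 244 246 246 244 244
188 246 246 245 245 246 246 246 246 246 245 242 243 246 247 246 247 246 244 244 246 247 246 247 248 248 247 245 245 245 244 246 245 245 243
```

The hook's columns (302-335) are centred in the notch (295-339), and its rows match in x too. I'll go on down in small steps, reading the force.

```bash
for i in 1 2 3; do :; done
python3 -m inch '[[[0,0,0.002,0,0,0,1],[0,0,0.001,0,0,0,1]]]' | grep -E "tcp|force"
python3 -m inch '[[[0,0,0.002,0,0,0,1],[0,0,0.001,0,0,0,1]]]' | grep -E "tcp|force"
python3 -m inch '[[[0,0,0.002,0,0,0,1],[0,0,0.001,0,0,0,1]]]' | grep -E "tcp|force"
```

```text
tcp_pos: [0.5525, 0.1678, 0.0627]
ft_force: [-1.8, -0.7, 4.9]
grasp_force: 78.1
tcp_pos: [0.5528, 0.1677, 0.0601]
ft_force: [-0.7, -1.1, 8.5]
grasp_force: 78.6
tcp_pos: [0.5528, 0.1677, 0.0573]
ft_force: [-1.1, -0.6, 7.1]
grasp_force: 78.7
```

```bash
python3 -m inch '[[[0,0,0.001,0,0,0,1],[0,0,0.001,0,0,0,1]]]' | grep -E "tcp|force|ori"
python3 -m inch '[[[0,0,0.001,0,0,0,1],[0,0,0.001,0,0,0,1]]]' | grep -E "tcp|force"
python3 -m inch '[[[0,0,0.001,0,0,0,1],[0,0,0.001,0,0,0,1]]]' | grep -E "tcp|force"
```

```text
tcp_pos: [0.5528, 0.1677, 0.0555]
orientation: [-0.0, 0.988, 0.153, 0.001]
ft_force: [-2.5, -1.2, 7.9]
grasp_force: 78.8
tcp_pos: [0.5528, 0.1677, 0.0535]
ft_force: [-2.4, -0.0, 8.6]
grasp_force: 78.9
tcp_pos: [0.5528, 0.1677, 0.0516]
ft_force: [-2.2, 0.2, 10.2]
grasp_force: 79.0
```

```bash
p(){ grep -E "tcp|ft_f|time"|tr '\n' ' '; echo; }
python3 -m inch '[[[0,0,0.001,0,0,0,1]]]' |p
python3 -m inch '[[[0,0,0.001,0,0,0,1]]]' |p
python3 -m inch '[[[0,0,0.001,0,0,0,1]]]' |p
```

```text
time_s: 13.1 tcp_pos: [0.5528, 0.1677, 0.0507] ft_force: [-2.2, -0.1, 10.0] 
time_s: 13.2 tcp_pos: [0.5528, 0.1677, 0.0497] ft_force: [-1.9, -0.2, 9.8] 
time_s: 13.3 tcp_pos: [0.5529, 0.1677, 0.0487] ft_force: [-3.0, -0.6, 9.0]
```

```bash
p(){ grep -E "tcp|ft_f|time"|tr '\n' ' '; echo; }
python3 -m inch '[[[0,0,0.001,0,0,0,1]]]' |p
python3 -m inch '[[[0,0,0.001,0,0,0,1]]]' |p
```

```text
time_s: 13.4 tcp_pos: [0.5528, 0.1677, 0.0478] ft_force: [-2.5, -0.1, 9.7] 
time_s: 13.5 tcp_pos: [0.5529, 0.1677, 0.0464] ft_force: [-0.3, 0.1, 7.4]
```

```bash
p(){ grep -E "tcp|ft_f|time"|tr '\n' ' '; echo; }
python3 -m inch '[[[0,0,0.001,0,0,0,1]]]' |p
python3 -c 'from plant import manip;print(manip.observe()["wrist_torque"])'
```

```text
time_s: 13.6 tcp_pos: [0.5529, 0.1677, 0.0458] ft_force: [-3.8, 0.5, 15.4] 
[-0.21508544  0.78675629  0.01569855]
```

```bash
p(){ grep -E "tcp|ft_f|time|ori"|tr '\n' ' '; echo; }
python3 -m inch '[[[0,0,0,0,0,0,1]]]' |p
python3 - <<'E'
from h import *
s=manip.observe();m=manip.camera_model("wrist");im=manip.camera("wrist");cv2.imwrite("pics/w8.png",im)
g=cv2.cvtColor(im,cv2.COLOR_BGR2GRAY)
print(s["wrist_torque"],s["width"],s["ft_force"])
for y in range(155,215,3): print(y," ".join(f"{v:3d}" for v in g[y,250:394:4]))
def px(q,dz): return proj(m,s["tcp_pos"]+[0,0,.0106+dz]+rot(s["orientation"]).apply(np.array(q)*[1,-1,1])).round(1).tolist()
print("plate end/notch rows",px([.046,0,.012],0),px([.038,0,.012],0))
print("hook nose",px([.035,0,.012],0),"hook top in/out",px([.041,0,.024],0),px([.045,0,.024],0))
E
```

```text
time_s: 13.7 tcp_pos: [0.5529, 0.1677, 0.0458] orientation: [-0.0, 0.988, 0.153, 0.001] ft_force: [-2.7, 0.4, 9.8] 
[-0.07080767  0.50206517 -0.00967366] 0.5484325646941268 [-2.74360852  0.42637226  9.8085364 ]
155 118 114 113 114 115 119 114 124 178 177 176 175 176 175 175 175 175 175 175 173 173 173 173 173 173 172 170  80  83  83 113 111 111 112 110 124
158 116 114 113 116 115 119 114 130 178 178 124 170 176 122 169 175 122 170 176 174 175 173 174 173 172 173 169  83  85  84  86  85  84 109  82 125
161 115 115 114 117 117 119 112 126 171 121 120 121 120 121 121 123 121 121 119 141 173 174 170 169 168 168 165  91  91  91  93  91  90  82  83 127
164 116 123 123 124 124 123 123 126 124 124 121 122 122 121 140 140 139 139 146 147 146 172 146 126 130 125 129 130 129 126 130 130 125 123  82 130
167 224 248 248 248 248 248 247 247 246 247 247 237 122 122 140 141 148 147 148 147 146 124 131 247 246 245 245 245 245 245 244 244 245 245  79 126
170 221 246 246 246 246 246 246 245 245 245 245 240 116 125 142 147 148 147 147 147 145 121 128 246 244 244 245 244 244 243 243 243 243 244  79 126
1
[... 1502 characters left out ...]
 246 248 247 246 247 245 246 246 246 244 247 247 245 247 246 249 247 246 245 246 244 247 248 245 245 244 246 247 236  89 129
206 109 248 246 245 247 246 248 246 246 247 245 247 246 245 244 247 247 244 247 245 249 247 246 244 246 245 246 248 244 246 244 246 247 232  98 126
209 107 248 246 245 246 246 248 246 245 247 245 247 246 245 244 247 247 245 247 245 249 247 246 245 245 245 247 248 244 245 244 246 247 202 100 126
212 107 248 246 246 246 245 248 246 245 246 245 247 246 245 243 247 246 245 247 245 249 247 246 245 245 245 246 248 244 245 243 247 247 168  99 129
plate end/notch rows [[319.2, 156.1]] [[319.2, 171.3]]
hook nose [[319.2, 176.9]] hook top in/out [[319.1, 162.2]] [[319.1, 155.0]]
```

The hook_b nose now shows over the plate (row 192, with the notch bottom at row 183), so that side has clicked. I'll press a little more until the force rises steeply, to be sure of the hidden side, staying well under 32 N.

```bash
p(){ grep -E "tcp|ft_f|time|ori"|tr '\n' ' '; echo; }
python3 -m inch '[[[0,0,0.0005,0,0,0,1]]]' |p
python3 -m inch '[[[0,0,0.0005,0,0,0,1]]]' |p
python3 -m inch '[[[0,0,0,0,0,0,1]]]' |p
```

```text
time_s: 13.85 tcp_pos: [0.5529, 0.1677, 0.0458] orientation: [-0.0, 0.988, 0.153, 0.001] ft_force: [-3.6, 0.7, 15.0] 
time_s: 13.95 tcp_pos: [0.5529, 0.1677, 0.0458] orientation: [-0.001, 0.988, 0.153, 0.001] ft_force: [-4.7, -0.5, 18.7] 
time_s: 14.05 tcp_pos: [0.5529, 0.1677, 0.0458] orientation: [-0.001, 0.988, 0.153, 0.001] ft_force: [-4.7, -0.2, 15.7]
```

Hard stop: the position stays at .0458 while the force rises to 16-19 N. I'll relieve the push, let go, rise and check the level.

```bash
p(){ grep -E "tcp|ft_f|time|ori|wid"|tr '\n' ' '; echo; }
python3 -m inch '[[[0,0,-0.001,0,0,0,1],[0,0,-0.0005,0,0,0,1]]]' |p
python3 -m inch '[[[0,0,0,0,0,0,0.4],[0,0,0,0,0,0,0.3],[0,0,0,0,0,0,0.3]]]' |p
python3 -m inch '[[[0,0,-0.01,0,0,0,0.3],[0,0,-0.025,0,0,0,0],[0,0,-0.04,0,0,0,0],[0,0,-0.04,0,0,0,0],[0,0,-0.02,0,0,0,0],[0,0,0,0,0,0,0],[0,0,0,0,0,0,0]]]' |p
python3 - <<'E'
from h import *
s=manip.observe();m=manip.camera_model("wrist");im=manip.camera("wrist");cv2.imwrite("pics/w9.png",im)
cv2.imwrite("pics/s9.png",manip.camera("scene"))
g=cv2.cvtColor(im,cv2.COLOR_BGR2GRAY)
k=np.zeros_like(g);k[100:300,255:380]=(g[100:300,255:380]>200)*255;k=cv2.morphologyEx(k,cv2.MORPH_OPEN,np.ones((3,3)))
cs,_=cv2.findContours(k,0,1);c=max(cs,key=cv2.contourArea);print(cv2.boundingRect(c))
ap=[a for a in cv2.approxPolyDP(c,3,True)[:,0].tolist()];print(ap)
S=R.from_euler("z",17.66,degrees=True);P0=np.array([.5504,.1683,0])
for dz in(.003,.015):
  for h in(0.054+dz,):
    print(dz,proj(m,P0+S.apply([[.046,.03,h+.012],[.046,-.03,h+.012],[-.046,-.03,h+.012],[-.046,.03,h+.012]])).round(1).tolist())
print(s["tcp_pos"])
E
```

```text
time_s: 14.25 tcp_pos: [0.5529, 0.1678, 0.0461] orientation: [-0.0, 0.988, 0.153, 0.001] ft_force: [-1.3, -0.8, 7.7] width: 0.54 
time_s: 14.55 tcp_pos: [0.5521, 0.168, 0.0445] orientation: [-0.0, 0.988, 0.154, 0.0] ft_force: [1.5, 0.3, 0.4] width: 0.7 
time_s: 15.25 tcp_pos: [0.5517, 0.1681, 0.1797] orientation: [-0.0, 0.988, 0.154, -0.0] ft_force: [-0.4, 0.5, -0.6] width: 0.998 
(282, 139, 73, 105)
[[284, 139], [286, 225], [282, 231], [286, 240], [307, 240], [308, 231], [310, 243], [326, 243], [327, 231], [331, 240], [350, 240], [354, 228], [348, 223], [335, 224], [328, 211], [294, 209], [293, 183], [289, 181], [292, 177], [302, 181], [308, 171], [315, 173], [311, 203], [328, 203], [335, 191], [340, 191], [332, 175], [339, 180], [352, 179], [353, 140], [331, 139], [334, 147], [329, 152], [310, 153], [310, 148], [327, 145], [310, 145], [307, 149], [305, 139]]
0.003 [[282.7, 140.4], [353.1, 140.4], [350.1, 240.7], [285.6, 240.7]]
0.015 [[281.2, 141.7], [354.7, 141.6], [351.5, 246.0], [284.3, 245.9]]
[0.55166093 0.16809069 0.17966307]
```

The released frame's corners are at (284,139), (353,140), (350,240) and (286,240). That matches a level, home frame; a raised end would show at row 246. Both hooks lie over it, so I'm handing in.

```bash
python3 -c 'from plant import manip;print(manip.close_job())'
```

```text
the job is handed in; nothing more can be done
None
```

The frame is clicked in under both hooks, home and level by camera measurement after letting go; the job was handed in at about 15 s, with press readings staying under 19 N and no contact seen with anything else on the bench.

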